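# Rake stirring rods into a grooved drying tray

### The job

Four ceramic stirring rods lie askew on a grooved drying tray. Pick up the small rake from its rest, set its teeth down lightly on the tray's flat ledge, and comb it from there across the grooves to the far wall, teeth kept lightly in contact with the tray and never pressed hard or forced against the brittle rods, until every rod lies down in a groove; then lay the rake gently back upright across the two posts of its rest and let go. Move the rods only with the rake, and leave the flask, beaker and jar alone.

Things in the scene. Friction and masses are not known exactly. Their poses are not given: they have to be found in the camera images.
- tray: Grey metal tray, 194 (x) by 152 mm (y), on fixed rubber feet that give 1 mm per 8 N. Origin: below its centre, on the bench. x is the combing direction, from a flat ledge (x -93 to -37 mm) to the far wall. Then nine grooves along y, 10 mm wide, centres x = -32, -17 ... 88 mm, parted by 5 mm round ridges. Heights: ledge and ridges 22, groove floors 12, walls (4 mm thick) 30 mm. Inside width 144 mm.
- ledge (a point): Point on top of the tray's flat ledge, at tray x = -74 mm, y = 0, z = 22 mm: clear of rods at the start; the rake's foot centred here has about 5 mm to the near wall behind it and about 7 mm to the nearest rod in front.
- rake: Loose rake, 180 to 300 g. Origin: centre of its steel bar's underside. Bar 30 (x) x 166 (y) x 14 mm; wooden handle above it 16 (x) x 30 mm (y), to 90 mm over the origin. Below, nine steel teeth in a row along y (120 mm, gaps 6 mm), 28 mm long (x), flat soles, toes rounded. Their soles are clamped anywhere from 20 to 29 mm below the origin: differs each time. Comb with the row along the grooves.
- rake_grip (a point): Middle of the rake's handle where it is best gripped, 72 mm above the rake's origin; grip across the 16 mm thickness (along the rake's x).
- rest: Fixed rake rest: white base plate 70 (x) x 180 mm (y), 4 mm thick, with two grey posts 50 (x) x 16 mm (y), centred at y = -76 and +76 mm, their tops 38 mm above the bench, giving 1 mm per 8 N. The ends of the rake's bar lie on the posts, bar along the rest's y, teeth hanging free between them (8 mm room at each end of the row). Origin: centre of the base's underside.
- rod1: White brittle ceramic stirring rod, 8 mm in diameter, 120 mm long, round ends, about 18 g. Origin at its middle on its axis; its y runs along it. It starts askew across the ridges, turned 18 to 27 degrees counter-clockwise from the grooves, its axis 26 mm above the tray's underside; lying on a groove's floor, 16 mm above.
- rod2: White brittle ceramic stirring rod, 8 mm in diameter, 120 mm long, round ends, about 18 g. Origin at its middle on its axis; its y runs along it. It starts askew across the ridges, turned 18 to 27 degrees counter-clockwise from the grooves, its axis 26 mm above the tray's underside; lying on a groove's floor, 16 mm above.
- rod3: White brittle ceramic stirring rod, 8 mm in diameter, 120 mm long, round ends, about 18 g. Origin at its middle on its axis; its y runs along it. It starts askew across the ridges, turned 18 to 27 degrees counter-clockwise from the grooves, its axis 26 mm above the tray's underside; lying on a groove's floor, 16 mm above.
- rod4: White brittle ceramic stirring rod, 8 mm in diameter, 120 mm long, round ends, about 18 g. Origin at its middle on its axis; its y runs along it. It starts askew across the ridges, turned 18 to 27 degrees counter-clockwise from the grooves, its axis 26 mm above the tray's underside; lying on a groove's floor, 16 mm above.
- flask: Bystander: glass flask, 80 mm wide, 145 mm tall. Origin under its centre.
- beaker: Bystander: glass beaker, 60 mm wide, 65 mm tall. Origin under its centre.
- jar: Bystander: amber jar, 56 mm wide, 70 mm tall. Origin under its centre.
Things that resemble listed ones, but are neither listed nor needed, are in the scene too. What is shaped like the rod3 but yellow is not meant.

How it is judged:
On the way, in this order (a step that is already met when the one before it is completed fails the run):
1. the rake's teeth rest lightly on the tray's flat ledge (contact of 1 to 15 N) (contact force between rake and tray between 1 and 15 N and x of rake in the frame of tray between -0.095 and -0.055 m and angle between rake's own z axis and vertical below 0.15 rad and angle between the y axis of rake and the y axis of tray, either way round below 0.2 rad), for 0.2 s.
2. the rake, still touching the tray (0.5 N or more), has begun to comb: it slides over the first grooves (contact force between rake and tray above 0.5 N and x of rake in the frame of tray between -0.045 and 0 m), for 0.1 s.
3. it is past the middle of the tray and still touches it (0.5 N or more) (contact force between rake and tray above 0.5 N and x of rake in the frame of tray between 0.005 and 0.04 m), for 0.1 s.
4. all four rods lie in grooves while the rake still touches the tray (0.5 N or more) (z of each of rod1, rod2, rod3, rod4 in the frame of tray below 0.0185 m and angle between the y axis of each of rod1, rod2, rod3, rod4 and the y axis of tray, either way round below 0.06 rad and x of rod1 in the frame of tray between -0.037 and 0.095 m and y of rod1 in the frame of tray between -0.03 and 0.03 m and x of rod2 in the frame of tray between -0.037 and 0.095 m and y of rod2 in the frame of tray between -0.03 and 0.03 m and x of rod3 in the frame of tray between -0.037 and 0.095 m and y of rod3 in the frame of tray between -0.03 and 0.03 m and x of rod4 in the frame of tray between -0.037 and 0.095 m and y of rod4 in the frame of tray between -0.03 and 0.03 m and contact force between rake and tray above 0.5 N), for 0.1 s.
At the end, for the whole second after the job is handed in: Every rod lies at rest on a groove floor (axis under 18.5 mm above the bench, within 0.06 rad of the grooves, 30 mm of the middle line); the rake stands released, upright (0.1 rad) and at rest across both posts of its rest, within 20 mm (x), 12 mm (y) and 0.25 rad of centred (z of each of rod1, rod2, rod3, rod4 in the frame of tray below 0.0185 m and angle between the y axis of each of rod1, rod2, rod3, rod4 and the y axis of tray, either way round below 0.06 rad and x of rod1 in the frame of tray between -0.037 and 0.095 m and y of rod1 in the frame of tray between -0.03 and 0.03 m and x of rod2 in the frame of tray between -0.037 and 0.095 m and y of rod2 in the frame of tray between -0.03 and 0.03 m and x of rod3 in the frame of tray between -0.037 and 0.095 m and y of rod3 in the frame of tray between -0.03 and 0.03 m and x of rod4 in the frame of tray between -0.037 and 0.095 m and y of rod4 in the frame of tray between -0.03 and 0.03 m and linear speed of each of rod1, rod2, rod3, rod4, rake below 0.03 m/s and x of rake in the frame of rest between -0.02 and 0.02 m and y of rake in the frame of rest between -0.012 and 0.012 m and z of rake in the frame of rest between 0.034 and 0.042 m and angle between the y axis of rake and the y axis of rest, either way round below 0.25 rad and angle between rake's own z axis and vertical below 0.1 rad); the robot touches nothing.
It fails at once if the rake is pressed on the tray with more than 15 N (contact force between rake and tray above 15 N).
It fails at once if a rod is forced by the rake with more than 15 N (contact force between rake and rod1 above 15 N or contact force between rake and rod2 above 15 N or contact force between rake and rod3 above 15 N or contact force between rake and rod4 above 15 N).
It fails at once if the robot itself touches a rod (contact force between any of the fingers, the arm and rod1 above 0.3 N or contact force between any of the fingers, the arm and rod2 above 0.3 N or contact force between any of the fingers, the arm and rod3 above 0.3 N or contact force between any of the fingers, the arm and rod4 above 0.3 N).
It fails at once if the rake is put down hard on its rest (over 25 N) (contact force between rake and rest above 25 N).
It fails at once if the flask, beaker or jar is moved by more than 20 mm or tipped (distance of any of flask, beaker, jar from where it was at the start of the episode above 0.02 m or angle between any of flask, beaker, jar's own z axis and vertical above 0.3 rad).
It also fails if it takes over 61 s, if anything falls off the work surface, if the arm or the gripper's body presses on something with over 40 N, if the wrist force passes 120 N, or if a joint passes its speed limit or range.

### The arm

A 6-joint arm with a two-finger parallel gripper is mounted at the origin on the work surface. World frame = base frame: x ahead of the robot, y to its left, z up, the work surface at z = 0. Lengths are in m, angles in rad, forces in N, time in s.
With the tool pointing down it reaches from about 0.35 to 0.775 m from the base axis. Payload 7.3 kg.
Tool frame: the origin (TCP) lies on the centre line of the jaws, within the pads' length; the fingertips stand 17 mm ahead of it and the grasp point (between the pads) lies 2 mm behind it (arm.tips_ahead is the distance from the TCP to the fingertips, in m); z points along the fingers, y is the line along which they close (so a half turn about z gives the same grasp; the last joint's range is limited). The gripper opens to 92 mm and grips with 3 to 60 N. Pads are 19 mm wide; open, the fingers measure 130 mm over their backs; the gripper's body (75 mm by 190 mm) begins 47 mm behind the grasp point.
Start: joints at [-1.384, 0.342, 1.524, -0, 1.275, -0.146], TCP at [0.172, -0.496, 0.244] pointing down, gripper open.
Joint ranges: [-2.53, 2.53], [-0.77, 2.02], [0.04, 2.7], [-1, 4.14], [0.28, 2.66], [-3.11, 3.11]. Speed limits (rad/s): [2.57, 2.57, 3.14, 3.14, 3.14, 3.14].

### API

Orientations are given as a rotation vector (axis times angle).
In Python, from cell import arm, eyes gives the robot as it stands. The module is installed in compiled form; this text tells all that it offers.
- The arm moves only by the tool send_rows, never from a script. Its argument "motion" is a list of rows, each a list of 3 entries, a list of its own where there are three numbers: the shift along the tool's x, y, z in units of 40 mm (1.0 is 40 mm), then the turn, a rotation vector about the tool's x, y, z in degrees, then the finger opening in mm, from 0 to 91.8. A call has 1 to 10 rows; each row is the pose to reach, as a shift and turn from the pose commanded when the call began, along the tool's axes at that moment; what a row does not reach only later rows make up. A row lasts 1/10 s, in which the tool goes at most 50 mm and 8.59 degrees, less where a joint would pass 70% of its speed; a pose out of reach is approached as far as the arm can. A call with a gripper value outside its range is refused whole. The fingers move at their own pace and stop on an object; "squeeze" is the grip in N (left out, the last holds). Time passes only in rows, so rows that repeat a pose let the fingers close. It gives the time, the measured TCP pose, the force, the opening and the grip force at its end, in the units of the state.
- arm.sense(): the state, without advancing time (a new reading comes with each control period).
- eyes.capture(name): name is "scene" or "side" or "wrist"; returns a dict with "pixels" (400x640x3 uint8, red, green, blue), "K" (3x3 intrinsics, pixels), "R" (3x3) and "t" (3): a world point X has camera coordinates R X + t. Camera axes: x right, y down, z forward; pixel columns grow to the right and rows downward; lengths in m; the calibration is good to about 2 mm. A picture is of the moment at which its call begins. There is no depth.
- arm.job_done(): hands the job in; it is judged then, once.
The state is a dict: "time": time; "joint_pos": joint angles; "qvel": joint speeds; "joint_efforts": joint torques, N m; "eef_pos": TCP position; "tool_rot": TCP orientation; "contact_force": force on the tool from outside, world axes, zero at the start; "ft_torque": the same for the moment, N m; "width": opening from 0.0 (shut) to 1.0 (fully open); "finger_force": force on a finger pad.
Only numpy, scipy, OpenCV 4.12 (cv2) and the standard library are available. Lean on these libraries where they do the work, as an engineer would, in place of code of your own. Each camera call takes 0.05 s, during which the arm holds its last target. There are 200 camera calls.

## Working session

There is one attempt and no reset: what is moved stays moved. The work goes in short steps, Python scripts to look and compute and a tool call to move; the robot and the scene stay as the last step left them, time stands still between calls to the robot, and variables do not carry over. Pictures are saved under pics/ and viewed, at most 10 in all, crops included, and the job is handed in when it is done.

Besides the shell and the picture viewer there is one more tool, called after "Emit:" as name(argument=value, ...), one argument or row to a line, values as JSON. send_rows: Moves the arm, as the interface text tells. Its arguments: {"type":"object","properties":{"motion":{"type":"array"},"squeeze":{"type":"number"}},"required":["motion"]}

```bash
mkdir -p pics; cat > h.py <<'E'
import numpy as np, cv2
from cell import arm, eyes
from scipy.spatial.transform import Rotation as Ro
def cap(n,f=None):
    d=eyes.capture(n)
    if f: cv2.imwrite(f'pics/{f}.png',d['pixels'][:,:,::-1])
    return d
def ray(d,u,v,z):
    K,R,t=map(np.asarray,(d['K'],d['R'],d['t']))
    c=-R.T@t; w=R.T@np.linalg.solve(K,[u,v,1.0])
    return c+w*(z-c[2])/w[2]
def proj(d,X):
    p=np.asarray(d['K'])@(np.asarray(d['R'])@np.asarray(X)+np.asarray(d['t']));return p[:2]/p[2]
E
python3 - <<'E'
from h import *
s=arm.sense();print(s)
for n in('scene','side'):
    d=cap(n,n+'0');print(n,d['R'],d['t'],d['K'])
    np.savez(n+'0.npz',**d)
E
```

```text
{'time': 0.0, 'joint_pos': array([-1.38401550e+00,  3.42738545e-01,  1.52501532e+00, -2.25903470e-05,
        1.27540129e+00, -1.45997879e-01]), 'qvel': array([ 4.06305459e-05, -7.75600480e-04,  8.38184694e-04, -8.45065181e-05,
        3.56120692e-04, -7.68897448e-04]), 'joint_efforts': array([ 5.72531353e-04, -4.31241417e+01, -2.44220048e+01,  7.18861562e-02,
        5.58011059e-02, -1.41264632e-04]), 'eef_pos': array([ 0.17144617, -0.49581249,  0.24303733]), 'tool_rot': array([-3.09666285e+00, -5.20070464e-01,  8.39359875e-05]), 'contact_force': array([-1.0490152 , -0.18994289,  0.09390096]), 'ft_torque': array([-0.05140374, -0.025823  ,  0.00652511]), 'finger_force': 0.0, 'width': 1.0022422992830733}
scene [[ 0.72913608  0.68414869  0.01735364]
 [ 0.5519338  -0.57285645 -0.60597407]
 [-0.40463522  0.45141562 -0.79529509]] [-0.41019765 -0.22847293  1.35318066] [[427.97330526   0.         318.65659701]
 [  0.         427.97330526 198.99493284]
 [  0.           0.           1.        ]]
side [[-0.86535912 -0.50065957  0.0222167 ]
 [-0.28709572  0.45891609 -0.84081631]
 [ 0.41076713 -0.73398639 -0.54086444]] [0.46803624 0.23716706 0.94578816] [[448.05847625   0.         316.06090821]
 [  0.         448.05847625 205.22181658]
 [  0.           0.           1.        ]]
```

View pics/scene0.png

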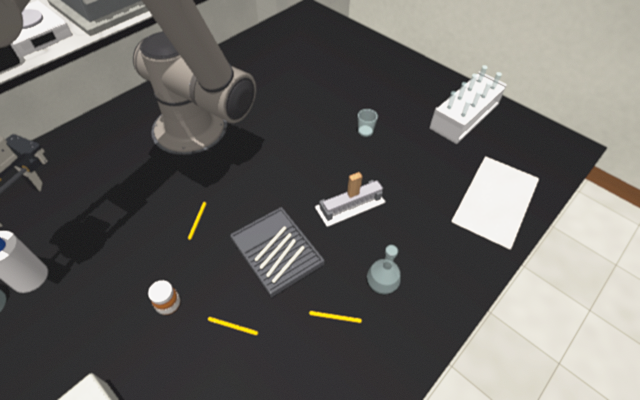

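View pics/side0.png

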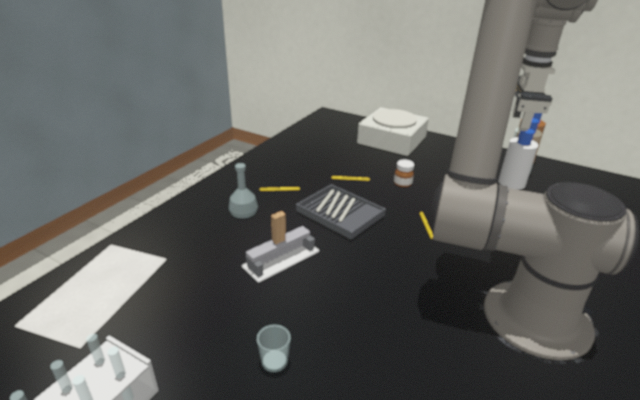

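The scene picture shows the tray at (277,250), the rake on its rest at (350,200) with the handle at (354,184), the flask at (384,275), the beaker at (367,122) and the jar at (163,297). The only white rods are the four on the tray; the yellow sticks at (197,220), (233,326) and (335,317) are decoys. The side view agrees: tray (340,210), rake handle (278,228).

```bash
python3 - <<'E'
from h import *
d=dict(np.load('scene0.npz')); im=d['pixels'][:,:,::-1].copy()
cv2.imwrite('pics/crop1.png',cv2.resize(im[165:305,220:400],None,fx=4,fy=4,interpolation=cv2.INTER_CUBIC))
g=im.max(2).astype(int)
print(g[250,215:340]); print(g[200,310:395])
hsv=cv2.cvtColor(im,cv2.COLOR_BGR2HSV)
m=cv2.inRange(hsv,(8,80,120),(22,220,255)); n,l,st,c=cv2.connectedComponentsWithStats(m)
for i in range(1,n):
    if st[i,4]>30: print(st[i],c[i])
# tray corners by grey mask
m=((g>45)&(g<140)).astype(np.uint8)*255
m[:, :225]=0;m[:,330:]=0;m[:200]=0;m[300:]=0
m=cv2.morphologyEx((g>45).astype(np.uint8)*(np.arange(640)[None]>225)*(np.arange(640)[None]<330)*(np.arange(400)[:,None]>203)*(np.arange(400)[:,None]<300),cv2.MORPH_OPEN,np.ones((3,3)))
m=m.astype(np.uint8)
cs,_=cv2.findContours(m,0,2); 
c=max(cs,key=cv2.contourArea); P=np.array([ray(d,*q[0],0.03)[:2] for q in c],np.float32)
r=cv2.minAreaRect(P);print('tray',r, cv2.boxPoints(r), cv2.approxPolyDP(c,6,True)[:,0])
E
```

```text
[ 50  51  50  50  50  51  50  52  47  50  50  51  50  50  50  50  49  51
  50  50  51  50  49  56  69  90 115 127 130 128 126 117 106  90  84  91
 102 113 122 126 130 130 125 111  95  87 135 215 247 248 236 192 133 109
  99  87  80 101 162 229 248 246 224 159 114  99  88  89 107 167 234 249
 244 208 143 105  93  94  99 110 119 124 158 223 247 249 236 175 109  95
 110 122 126 129 128 122 104  85  89 108 107  87  61  49  48  49  49  51
  51  48  52  49  48  51  50  48  49  51  49  48  49  51  48  51  49]
[ 49  50  48  48  50  49  48  48  46  62  92 118 131 147 142 146 180 197
 221 227 227 227 226 225 223 223 223 223 223 223 223 223 223 223 223 222
 223 223 224 223 216 198 183 161 142 131 126 117 117 121 115 111 112 120
 130 137 131 134 147 157 167 181 203 235 239 197 154 168 202 233 245 251
 254 249 184  97  50  45  46  47  48  47  48  48  46]
[348 172  14  25 251] [354.29880478 183.66932271]
[586 178  53  29  54] [612.         191.77777778]
[152 290  25  20 146] [166.02054795 302.41780822]
tray ((0.5338665843009949, -0.12702566385269165), (0.273330420255661, 0.2701948583126068), 43.916107177734375) [[ 0.3417148  -0.12449898]
 [ 0.5291231  -0.31913552]
 [ 0.72601837 -0.12955235]
 [ 0.53861004  0.06508419]] [[226 204]
 [226 299]
 [329 299]
 [329 204]]
```

View pics/crop1.png

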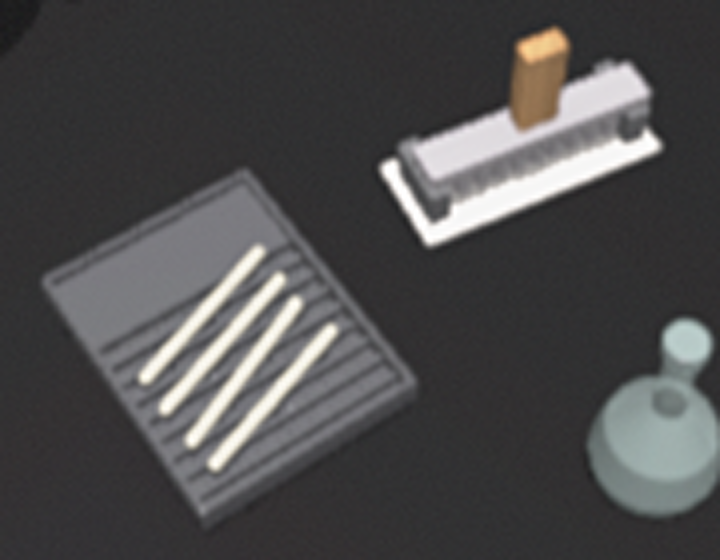

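The crop shows four white rods and no other white rods. The tray's top corners are at crop (43,281), (246,172), (416,380), (205,515), with the ledge at upper left. The rest's plate corners are at (380,168), (430,247), (662,150), and the handle top at about (542,45).

```bash
python3 - <<'E'
from h import *
d=dict(np.load('scene0.npz')); f=lambda u,v,z: ray(d,220+(u+.5)/4-.5,165+(v+.5)/4-.5,z)
T=np.array([f(43,281,.03),f(246,172,.03),f(416,380,.03),f(205,512,.03)]);print(T)
print('tray c',T.mean(0)); 
for i in range(4): v=T[(i+1)%4]-T[i];print(np.linalg.norm(v),np.degrees(np.arctan2(v[1],v[0])))
P=np.array([f(380,168,.004),f(430,247,.004),f(662,150,.004)]);print(P)
for a,b in((0,1),(1,2)): v=P[b]-P[a];print(np.linalg.norm(v),np.degrees(np.arctan2(v[1],v[0])))
print('rest c',(P[0]+P[2])/2)
B=np.array([f(418,180,.052),f(650,95,.052)]);v=B[1]-B[0];print('bar',B,np.linalg.norm(v),np.degrees(np.arctan2(v[1],v[0])))
print('handle top',f(542,45,.128))
# side view handle
s=dict(np.load('side0.npz'));hsv=cv2.cvtColor(s['pixels'],cv2.COLOR_RGB2HSV);m=cv2.inRange(hsv,(8,80,80),(22,220,255));m[:,310:]=0
n,l,st,c=cv2.connectedComponentsWithStats(m);print(st[1:],ray(s,279,214,.128))
print('flask',ray(d,384,285,.02))
x=cap('wrist');print(x['R'],x['t'],-x['R'].T@x['t'],x['K'])
E
```

```text
[[ 0.42494663 -0.17871346  0.03      ]
 [ 0.45546033 -0.03154451  0.03      ]
 [ 0.64251822 -0.0683334   0.03      ]
 [ 0.61332166 -0.21540368  0.03      ]]
tray c [ 0.53406171 -0.12349876  0.03      ]
0.15029898854804327 78.28638505459858
0.1906412260735061 -11.126421981822917
0.14994034208033158 -101.22843679100272
0.19191488404129545 168.97836575030456
[[0.50402477 0.0462369  0.004     ]
 [0.57223712 0.02224556 0.004     ]
 [0.63352931 0.19225766 0.004     ]]
0.07230842378286027 -19.377558684187854
0.18072312003983854 70.1749211474908
rest c [0.56877704 0.11924728 0.004     ]
bar [[0.55215993 0.03037015 0.052     ]
 [0.61660016 0.18997431 0.052     ]] 0.17212213878538302 68.0135913587898
handle top [0.57313437 0.11918329 0.128     ]
[[   0  128  269  139 3799]
 [ 273  186    1    1    1]
 [ 277  186    2    1    2]
 [ 260  191    2    1    2]
 [ 271  210   15   33  412]] [0.57274086 0.11973738 0.128     ]
flask [ 0.78826279 -0.01531592  0.02      ]
[[ 3.26834365e-01 -9.45081284e-01 -8.15231961e-04]
 [-9.15875415e-01 -3.16946748e-01  2.46408162e-01]
 [-2.33134127e-01 -7.97880042e-02 -9.69165803e-01]] [-0.52377084 -0.0295019   0.38957372] [ 0.23498917 -0.47327324  0.38440404] [[299.77524298   0.         321.13883953]
 [  0.         299.77524298 201.67362947]
 [  0.           0.           1.        ]]
```

Emit:
send_rows(
  motion=[
    [[8.4, -6.4, 0], [0, 0, -51], 91],
    [[8.4, -6.4, 0], [0, 0, -51], 91],
    [[8.4, -6.4, 0], [0, 0, -51], 91],
    [[8.4, -6.4, 0], [0, 0, -51], 91],
    [[8.4, -6.4, 0], [0, 0, -51], 91],
    [[8.4, -6.4, 0], [0, 0, -51], 91],
    [[8.4, -6.4, 0], [0, 0, -51], 91],
    [[8.4, -6.4, 0], [0, 0, -51], 91],
    [[8.4, -6.4, 0], [0, 0, -51], 91],
    [[8.4, -6.4, 0], [0, 0, -51], 91],
  ],
  squeeze=30,
)

```text
time: 1.15
eef_pos: [0.4064, -0.1421, 0.2436]
tool_rot: [-2.568, -1.809, -0.001]
contact_force: [0.4, 0.4, 0.5]
width: 0.99
finger_force: 0.0
```

```bash
cat >> h.py <<'E'
def to(x,y,z,yaw=None):
    "shift in tool units and turn needed to reach world x,y,z with tool-y heading yaw (deg)"
    s=arm.sense();R=Ro.from_rotvec(s['tool_rot']).as_matrix()
    h=np.degrees(np.arctan2(R[1,1],R[0,1]))
    print('t',round(s['time'],2),'pos',s['eef_pos'].round(4),'yhead',round(h,2),'tilt',np.degrees(np.arccos(-R[2,2])).round(2),'F',s['contact_force'].round(2),'w',round(s['width']*91.8,1),'g',round(s['finger_force'],1))
    print('shift',(R.T@(np.array([x,y,z])-s['eef_pos'])/.04).round(3),'turn z',None if yaw is None else round(-(yaw-h),2))
E
python3 -c "
from h import *
to(.571,.119,.243,-20)"
```

```text
t 1.15 pos [ 0.4064 -0.1421  0.2436] yhead -19.68 tilt 0.03 F [0.44 0.38 0.47] w 90.9 g 0.0
shift [7.531 1.676 0.018] turn z 0.32
```

Emit:
send_rows(
  motion=[
    [[7.5, 1.7, 0], [0, 0, 0], 70],
    [[7.5, 1.7, 0], [0, 0, 0], 70],
    [[7.5, 1.7, 0], [0, 0, 0], 70],
    [[7.5, 1.7, 0], [0, 0, 0], 70],
    [[7.5, 1.7, 0], [0, 0, 0], 70],
    [[7.5, 1.7, 0], [0, 0, 0], 70],
    [[7.5, 1.7, 0], [0, 0, 0], 70],
    [[7.5, 1.7, 0], [0, 0, 0], 70],
  ],
)

```text
time: 1.95
eef_pos: [0.5719, 0.1145, 0.2427]
tool_rot: [-2.571, -1.805, 0.002]
contact_force: [0.2, -0.3, -0.1]
width: 0.762
finger_force: 0.0
```

```bash
python3 - <<'E'
from h import *
to(.571,.119,.108,-20)
d=cap('wrist','w1');np.savez('w1.npz',**d)
print(proj(d,[.573,.119,.128]),proj(d,[.569,.119,.004]))
E
```

```text
t 1.95 pos [0.5719 0.1145 0.2427] yhead -19.84 tilt 0.09 F [ 0.16 -0.3  -0.07] w 70.0 g 0.0
shift [ 0.103 -0.055  3.368] turn z 0.16
[319.85528621 198.86929469] [317.34630738 176.7371599 ]
```

View pics/w1.png

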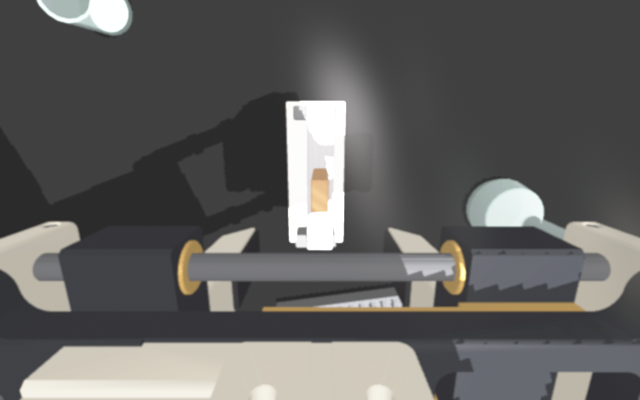

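The wrist view shows the handle at (320,190), between the jaws and aligned with them, with the rest plate edges at columns 288 and 344. I'll descend and grip.

Emit:
send_rows(
  motion=[
    [[0.1, 0, 1.2], [0, 0, 0], 60],
    [[0.1, 0, 2.4], [0, 0, 0], 60],
    [[0.1, 0, 3.0], [0, 0, 0], 60],
    [[0.1, 0, 3.37], [0, 0, 0], 50],
    [[0.1, 0, 3.37], [0, 0, 0], 30],
    [[0.1, 0, 3.37], [0, 0, 0], 0],
    [[0.1, 0, 3.37], [0, 0, 0], 0],
    [[0.1, 0, 3.37], [0, 0, 0], 0],
    [[0.1, 0, 3.37], [0, 0, 0], 0],
    [[0.1, 0, 3.37], [0, 0, 0], 0],
  ],
  squeeze=40,
)

```text
time: 3.0
eef_pos: [0.5732, 0.1181, 0.1094]
tool_rot: [2.572, 1.803, 0.001]
contact_force: [0.8, 0.3, 0.5]
width: 0.171
finger_force: 40.0
```

```bash
python3 -c "
from h import *
to(.571,.119,.2,-20);print(arm.sense()['contact_force'],arm.sense()['ft_torque'])"
```

```text
t 3.0 pos [0.5732 0.1181 0.1094] yhead -19.92 tilt 0.05 F [0.82 0.35 0.5 ] w 15.7 g 40.0
shift [ 0.003 -0.057 -2.264] turn z 0.08
[0.81988363 0.34783098 0.50168792] [-0.09045418  0.00264086  0.00664871]
```

Emit:
send_rows(
  motion=[
    [[0, 0, -0.1], [0, 0, 0], 0],
    [[0, 0, -0.3], [0, 0, 0], 0],
    [[0, 0, -0.8], [0, 0, 0], 0],
    [[0, 0, -1.4], [0, 0, 0], 0],
    [[0, 0, -1.8], [0, 0, 0], 0],
    [[0, 0, -2], [0, 0, 0], 0],
    [[0, 0, -2], [0, 0, 0], 0],
  ],
)

```text
time: 3.7
eef_pos: [0.5735, 0.1182, 0.1901]
tool_rot: [2.571, 1.803, 0.003]
contact_force: [0.1, 0.3, -3.3]
width: 0.177
finger_force: 40.0
```

```bash
python3 -c "
from h import *
to(.4614,-.1093,.17,-11.1);print(arm.sense()['contact_force'],arm.sense()['ft_torque'])"
```

```text
t 3.7 pos [0.5735 0.1182 0.1901] yhead -19.93 tilt 0.12 F [ 0.1   0.27 -3.29] w 16.3 g 40.0
shift [-6.303 -0.697  0.496] turn z -8.83
[ 0.10127485  0.26936868 -3.29072353] [-0.03438534 -0.07548399  0.00450272]
```

Emit:
send_rows(
  motion=[
    [[-1, -0.1, 0], [0, 0, -2], 0],
    [[-2, -0.25, 0], [0, 0, -4], 0],
    [[-3, -0.35, 0], [0, 0, -6], 0],
    [[-4, -0.5, 0.2], [0, 0, -8.8], 0],
    [[-5, -0.6, 0.4], [0, 0, -8.8], 0],
    [[-5.8, -0.65, 0.5], [0, 0, -8.8], 0],
    [[-6.3, -0.7, 0.5], [0, 0, -8.8], 0],
    [[-6.3, -0.7, 0.5], [0, 0, -8.8], 0],
    [[-6.3, -0.7, 0.5], [0, 0, -8.8], 0],
  ],
)

```text
time: 4.6
eef_pos: [0.4605, -0.1091, 0.1683]
tool_rot: [-2.427, -1.993, 0.0]
contact_force: [0.8, -0.2, -1.8]
width: 0.168
finger_force: 40.0
```

```bash
python3 - <<'E'
from h import *
to(.4614,-.1093,.17,-11.1)
d=cap('scene');np.savez('sc1.npz',**d);s=cap('side');np.savez('si1.npz',**s);w=cap('wrist');np.savez('wr1.npz',**w)
f=lambda a,u,v:cv2.resize(a['pixels'][v:v+100,u:u+130,::-1],None,fx=3,fy=3,interpolation=cv2.INTER_CUBIC)
a=f(d,215,200);b=f(s,275,165);cv2.imwrite('pics/ab.png',np.hstack([a,b]))
w2=w['pixels'][:,:,::-1];cv2.imwrite('pics/w2.png',w2)
E
```

```text
t 4.6 pos [ 0.4605 -0.1091  0.1683] yhead -11.21 tilt 0.07 F [ 0.79 -0.18 -1.83] w 15.4 g 40.0
shift [ 0.     0.023 -0.042] turn z -0.11
```

View pics/ab.png

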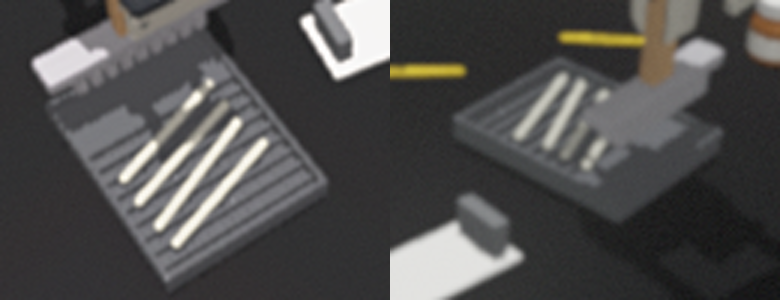

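Both crops show the rake hanging above the ledge, parallel to it. In the scene view the bar's left end is at crop (33,65)-(50,103). I'll check the tray estimate against the side view numerically.

```bash
python3 - <<'E'
from h import *
s=dict(np.load('si1.npz'));d=dict(np.load('sc1.npz'))
a=np.radians(-11.15);ex=np.array([np.cos(a),np.sin(a),0]);ey=np.array([-ex[1],ex[0],0]);c=np.array([.534,-.1235,0])
W=lambda x,y,z:c+ex*x+ey*y+np.array([0,0,z])
for n,x,y in(('near-left(-x,+y)',-.097,.076),('-x-y',-.097,-.076),('++',.097,.076),('+-',.097,-.076)):
    p=proj(s,W(x,y,.03));q=proj(d,W(x,y,.03))
    print(n,'sidecrop',((p-[275,165])*3+[390,0]).round(),'scenecrop',((q-[215,200])*3).round())
r=np.array([.4605,-.1091,.0969])
for x,y,z in((-.015,-.083,.014),(.015,-.083,.014),(.015,-.083,0),(-.015,.083,.014),(.015,.083,0)):
    X=r+ex*x+ey*y+np.array([0,0,z]);p=proj(s,X);q=proj(d,X)
    print('bar',x,y,z,'side',((p-[275,165])*3+[390,0]).round(),'scene',((q-[215,200])*3).round())
E
```

```text
near-left(-x,+y) sidecrop [621. 201.] scenecrop [198.  21.]
-x-y sidecrop [721. 129.] scenecrop [ 45. 104.]
++ sidecrop [454. 116.] scenecrop [328. 179.]
+- sidecrop [559.  57.] scenecrop [167. 280.]
bar -0.015 -0.083 0.014 side [729.  47.] scene [26. 59.]
bar 0.015 -0.083 0.014 side [701.  36.] scene [45. 86.]
bar 0.015 -0.083 0 side [700.  49.] scene [47. 96.]
bar -0.015 0.083 0.014 side [615. 121.] scene [204. -35.]
bar 0.015 0.083 0 side [586. 121.] scene [225.  -1.]
```

```bash
python3 - <<'E'
from h import *
s=dict(np.load('si1.npz'));d=dict(np.load('sc1.npz'))
f=lambda a,u,v:cv2.resize(a['pixels'][v:v+60,u:u+66,::-1],None,fx=6,fy=6,interpolation=cv2.INTER_CUBIC)
cv2.imwrite('pics/z.png',np.hstack([f(d,222,190),f(s,335,170)]))
E
```

```text
(no output)
```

View pics/z.png

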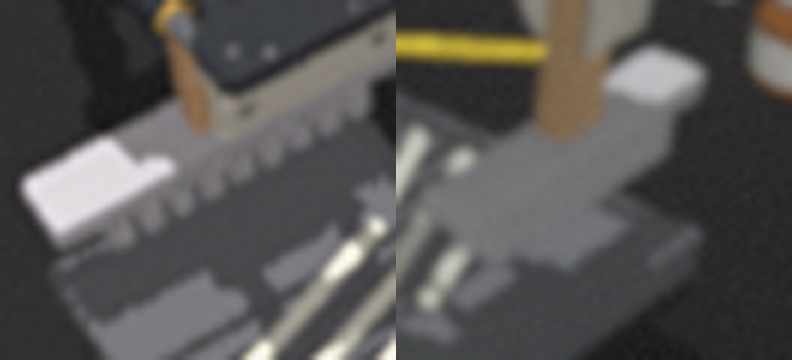

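The side and scene views agree that the rake sits about 3 mm further toward the rods than planned. I'll correct that and descend.

Emit:
send_rows(
  motion=[
    [[0, -0.05, 0.3], [0, 0, 0], 0],
    [[0, -0.06, 0.6], [0, 0, 0], 0],
    [[0, -0.06, 0.85], [0, 0, 0], 0],
    [[0, -0.06, 1.0], [0, 0, 0], 0],
    [[0, -0.06, 1.0], [0, 0, 0], 0],
    [[0, -0.06, 1.0], [0, 0, 0], 0],
    [[0, -0.06, 1.0], [0, 0, 0], 0],
  ],
)

```text
time: 5.45
eef_pos: [0.4588, -0.1089, 0.1294]
tool_rot: [2.426, 1.995, 0.001]
contact_force: [0.1, -0.3, -2.5]
width: 0.17
finger_force: 40.0
```

```bash
python3 - <<'E'
from h import *
to(.4614,-.1093,.12,-11.1)
d=cap('scene');s=cap('side')
f=lambda a,u,v:cv2.resize(a['pixels'][v:v+60,u:u+66,::-1],None,fx=6,fy=6,interpolation=cv2.INTER_CUBIC)
cv2.imwrite('pics/z2.png',np.hstack([f(d,222,200),f(s,335,180)]))
E
```

```text
t 5.45 pos [ 0.4588 -0.1089  0.1294] yhead -11.13 tilt 0.06 F [ 0.07 -0.27 -2.46] w 15.6 g 40.0
shift [0.002 0.066 0.234] turn z -0.03
```

View pics/z2.png

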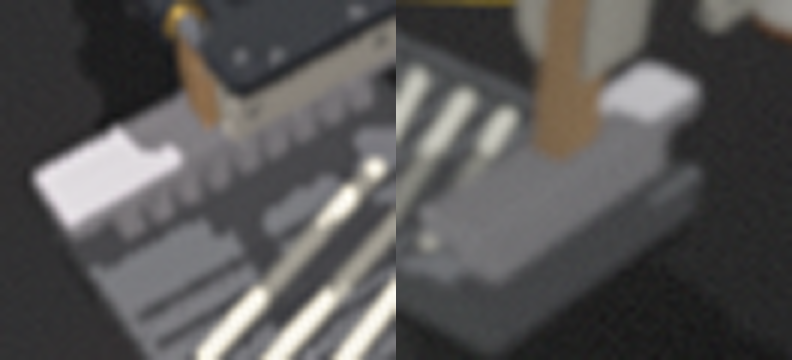

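The rake hangs just above the ledge, still clear of the rods, with its foot behind the first rod. I'll descend in small steps while watching the force.

Emit:
send_rows(
  motion=[
    [[0, 0, 0.04], [0, 0, 0], 0],
    [[0, 0, 0.08], [0, 0, 0], 0],
    [[0, 0, 0.1], [0, 0, 0], 0],
    [[0, 0, 0.1], [0, 0, 0], 0],
    [[0, 0, 0.1], [0, 0, 0], 0],
  ],
)

```text
time: 6.05
eef_pos: [0.4584, -0.1088, 0.1249]
tool_rot: [2.426, 1.996, -0.0]
contact_force: [-0.2, 0.0, -1.9]
width: 0.174
finger_force: 40.0
```

Emit:
send_rows(
  motion=[
    [[0, 0, 0.02], [0, 0, 0], 0],
    [[0, 0, 0.03], [0, 0, 0], 0],
    [[0, 0, 0.03], [0, 0, 0], 0],
  ],
)

```text
time: 6.35
eef_pos: [0.4584, -0.1088, 0.1237]
tool_rot: [-2.426, -1.995, 0.0]
contact_force: [0.1, 0.2, -2.4]
width: 0.175
finger_force: 40.0
```

Emit:
send_rows(
  motion=[
    [[0, 0, 0.02], [0, 0, 0], 0],
    [[0, 0, 0.03], [0, 0, 0], 0],
    [[0, 0, 0.03], [0, 0, 0], 0],
  ],
)

```text
time: 6.65
eef_pos: [0.4584, -0.1088, 0.1224]
tool_rot: [-2.426, -1.995, 0.0]
contact_force: [0.3, 0.8, -2.9]
width: 0.172
finger_force: 40.0
```

Emit:
send_rows(
  motion=[
    [[0, 0, 0.02], [0, 0, 0], 0],
    [[0, 0, 0.025], [0, 0, 0], 0],
    [[0, 0, 0.025], [0, 0, 0], 0],
  ],
)

```text
time: 6.95
eef_pos: [0.4584, -0.1088, 0.1215]
tool_rot: [2.426, 1.995, -0.0]
contact_force: [0.0, 0.4, -2.3]
width: 0.171
finger_force: 40.0
```

Emit:
send_rows(
  motion=[
    [[0, 0, 0.02], [0, 0, 0], 0],
    [[0, 0, 0.025], [0, 0, 0], 0],
    [[0, 0, 0.025], [0, 0, 0], 0],
  ],
)

```text
time: 7.25
eef_pos: [0.4584, -0.1088, 0.1205]
tool_rot: [2.426, 1.996, -0.0]
contact_force: [-0.4, -0.3, -3.4]
width: 0.172
finger_force: 40.0
```

Emit:
send_rows(
  motion=[
    [[0, 0, 0.02], [0, 0, 0], 0],
    [[0, 0, 0.025], [0, 0, 0], 0],
    [[0, 0, 0.025], [0, 0, 0], 0],
  ],
)

```text
time: 7.55
eef_pos: [0.4584, -0.1088, 0.1194]
tool_rot: [-2.426, -1.995, 0.0]
contact_force: [0.5, 1.0, -2.9]
width: 0.169
finger_force: 40.0
```

Emit:
send_rows(
  motion=[
    [[0, 0, 0.02], [0, 0, 0], 0],
    [[0, 0, 0.025], [0, 0, 0], 0],
    [[0, 0, 0.025], [0, 0, 0], 0],
  ],
)

```text
time: 7.85
eef_pos: [0.4584, -0.1088, 0.1185]
tool_rot: [2.426, 1.995, -0.0]
contact_force: [-0.2, 0.0, -2.9]
width: 0.171
finger_force: 40.0
```

Emit:
send_rows(
  motion=[
    [[0, 0, 0.02], [0, 0, 0], 0],
    [[0, 0, 0.025], [0, 0, 0], 0],
    [[0, 0, 0.025], [0, 0, 0], 0],
  ],
)

```text
time: 8.15
eef_pos: [0.4585, -0.1088, 0.1176]
tool_rot: [2.426, 1.995, 0.0]
contact_force: [0.2, 1.3, -0.5]
width: 0.168
finger_force: 40.0
```

Emit:
send_rows(
  motion=[
    [[0, 0, 0], [0, 0, 0], 0],
    [[0, 0, 0], [0, 0, 0], 0],
  ],
)

```text
time: 8.35
eef_pos: [0.4585, -0.1088, 0.1176]
tool_rot: [2.426, 1.995, 0.0]
contact_force: [0.3, 1.3, 0.0]
width: 0.171
finger_force: 40.0
```

Emit:
send_rows(
  motion=[
    [[0, 0, 0.008], [0, 0, 0], 0],
    [[0, 0, 0.008], [0, 0, 0], 0],
    [[0, 0, 0.008], [0, 0, 0], 0],
  ],
)

```text
time: 8.65
eef_pos: [0.4586, -0.1088, 0.1173]
tool_rot: [2.426, 1.995, 0.0]
contact_force: [0.6, 1.3, 1.5]
width: 0.173
finger_force: 40.0
```

```bash
python3 -c "
from h import *
to(.458,-.109,.1174,-11.1);print(arm.sense()['ft_torque'])"
```

```text
t 8.65 pos [ 0.4586 -0.1088  0.1173] yhead -11.13 tilt 0.02 F [0.61 1.29 1.53] w 15.9 g 40.0
shift [-0.009 -0.012 -0.001] turn z -0.03
[ 0.12741563 -0.02285448 -0.01957227]
```

Contact is steady at about 4 N. Combing starts.

Emit:
send_rows(
  motion=[
    [[0, 0.03, 0], [0, 0, 0], 0],
    [[0, 0.07, 0], [0, 0, 0], 0],
    [[0, 0.12, 0], [0, 0, 0], 0],
    [[0, 0.17, 0], [0, 0, 0], 0],
    [[0, 0.22, 0], [0, 0, 0], 0],
    [[0, 0.27, 0], [0, 0, 0], 0],
    [[0, 0.32, 0], [0, 0, 0], 0],
    [[0, 0.37, 0], [0, 0, 0], 0],
  ],
)

```text
time: 9.45
eef_pos: [0.4731, -0.1117, 0.1172]
tool_rot: [2.426, 1.995, -0.0]
contact_force: [-2.3, -0.3, 1.7]
width: 0.172
finger_force: 40.0
```

Emit:
send_rows(
  motion=[
    [[0, 0.05, 0], [0, 0, 0], 0],
    [[0, 0.1, 0], [0, 0, 0], 0],
    [[0, 0.15, 0], [0, 0, 0], 0],
    [[0, 0.2, 0], [0, 0, 0], 0],
    [[0, 0.25, 0], [0, 0, 0], 0],
    [[0, 0.3, 0], [0, 0, 0], 0],
    [[0, 0.35, 0], [0, 0, 0], 0],
    [[0, 0.4, 0], [0, 0, 0], 0],
  ],
)

```text
time: 10.25
eef_pos: [0.4888, -0.1148, 0.1172]
tool_rot: [2.426, 1.995, -0.0]
contact_force: [-1.5, 0.2, 1.4]
width: 0.172
finger_force: 40.0
```

Emit:
send_rows(
  motion=[
    [[0, 0.05, 0], [0, 0, 0], 0],
    [[0, 0.1, 0], [0, 0, 0], 0],
    [[0, 0.15, 0], [0, 0, 0], 0],
    [[0, 0.2, 0], [0, 0, 0], 0],
    [[0, 0.25, 0], [0, 0, 0], 0],
    [[0, 0.3, 0], [0, 0, 0], 0],
    [[0, 0.35, 0], [0, 0, 0], 0],
    [[0, 0.4, 0], [0, 0, 0], 0],
  ],
)

```text
time: 11.05
eef_pos: [0.5043, -0.1178, 0.1171]
tool_rot: [-2.426, -1.995, 0.0]
contact_force: [-2.6, 0.6, 1.7]
width: 0.173
finger_force: 40.0
```

Emit:
send_rows(
  motion=[
    [[0, 0.05, 0], [0, 0, 0], 0],
    [[0, 0.1, 0], [0, 0, 0], 0],
    [[0, 0.15, 0], [0, 0, 0], 0],
    [[0, 0.2, 0], [0, 0, 0], 0],
    [[0, 0.25, 0], [0, 0, 0], 0],
    [[0, 0.3, 0], [0, 0, 0], 0],
    [[0, 0.35, 0], [0, 0, 0], 0],
    [[0, 0.4, 0], [0, 0, 0], 0],
  ],
)

```text
time: 11.85
eef_pos: [0.5203, -0.1209, 0.1172]
tool_rot: [2.426, 1.995, 0.0]
contact_force: [-2.7, 0.5, 1.5]
width: 0.17
finger_force: 40.0
```

```bash
python3 - <<'E'
from h import *
to(.5,-.12,.117,-11.1)
d=cap('scene')
f=lambda a,u,v:cv2.resize(a['pixels'][v:v+100,u:u+120,::-1],None,fx=5,fy=5,interpolation=cv2.INTER_CUBIC)
cv2.imwrite('pics/c1.png',f(d,220,203))
E
```

```text
t 11.85 pos [ 0.5203 -0.1209  0.1172] yhead -11.13 tilt 0.0 F [-2.66  0.47  1.52] w 15.6 g 40.0
shift [-0.075 -0.501  0.004] turn z -0.03
```

View pics/c1.png

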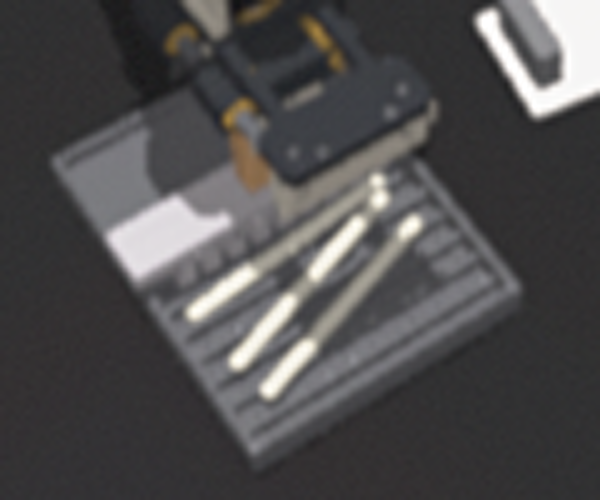

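The picture shows three rods still ahead of the teeth, at (280,250), (310,280) and (340,310), being straightened. The fourth is already under the rake. I'll continue.

Emit:
send_rows(
  motion=[
    [[0, 0.05, 0], [0, 0, 0], 0],
    [[0, 0.1, 0], [0, 0, 0], 0],
    [[0, 0.15, 0], [0, 0, 0], 0],
    [[0, 0.2, 0], [0, 0, 0], 0],
    [[0, 0.25, 0], [0, 0, 0], 0],
    [[0, 0.3, 0], [0, 0, 0], 0],
    [[0, 0.35, 0], [0, 0, 0], 0],
    [[0, 0.4, 0], [0, 0, 0], 0],
  ],
)

```text
time: 12.7
eef_pos: [0.5359, -0.124, 0.1172]
tool_rot: [2.426, 1.995, -0.0]
contact_force: [-2.8, -0.1, 1.6]
width: 0.175
finger_force: 40.0
```

Emit:
send_rows(
  motion=[
    [[0, 0.05, 0], [0, 0, 0], 0],
    [[0, 0.1, 0], [0, 0, 0], 0],
    [[0, 0.15, 0], [0, 0, 0], 0],
    [[0, 0.2, 0], [0, 0, 0], 0],
    [[0, 0.25, 0], [0, 0, 0], 0],
    [[0, 0.3, 0], [0, 0, 0], 0],
    [[0, 0.35, 0], [0, 0, 0], 0],
    [[0, 0.4, 0], [0, 0, 0], 0],
  ],
)

```text
time: 13.5
eef_pos: [0.5516, -0.1271, 0.1172]
tool_rot: [2.426, 1.996, -0.0]
contact_force: [-2.2, 0.6, 2.2]
width: 0.175
finger_force: 40.0
```

Emit:
send_rows(
  motion=[
    [[0, 0.05, 0], [0, 0, 0], 0],
    [[0, 0.1, 0], [0, 0, 0], 0],
    [[0, 0.15, 0], [0, 0, 0], 0],
    [[0, 0.2, 0], [0, 0, 0], 0],
    [[0, 0.25, 0], [0, 0, 0], 0],
    [[0, 0.3, 0], [0, 0, 0], 0],
    [[0, 0.35, 0], [0, 0, 0], 0],
    [[0, 0.4, 0], [0, 0, 0], 0],
  ],
)

```text
time: 14.3
eef_pos: [0.5673, -0.1302, 0.1172]
tool_rot: [2.426, 1.995, -0.0]
contact_force: [-1.6, 0.8, 1.3]
width: 0.172
finger_force: 40.0
```

```bash
python3 - <<'E'
from h import *
to(.5,-.12,.117,-11.1)
d=cap('scene')
f=lambda a,u,v:cv2.resize(a['pixels'][v:v+100,u:u+120,::-1],None,fx=5,fy=5,interpolation=cv2.INTER_CUBIC)
cv2.imwrite('pics/c2.png',f(d,220,203))
E
```

```text
t 14.3 pos [ 0.5673 -0.1302  0.1172] yhead -11.13 tilt 0.0 F [-1.62  0.76  1.27] w 15.8 g 40.0
shift [-0.075 -1.7    0.005] turn z -0.03
```

View pics/c2.png

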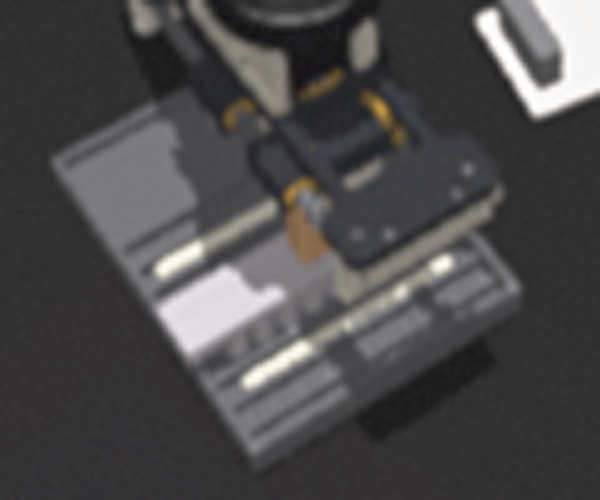

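One rod lies in a groove behind the rake at (220,240). One is ahead at (350,320), nearly aligned. The other two are under the rake. I'll continue.

Emit:
send_rows(
  motion=[
    [[0, 0.05, 0], [0, 0, 0], 0],
    [[0, 0.1, 0], [0, 0, 0], 0],
    [[0, 0.15, 0], [0, 0, 0], 0],
    [[0, 0.2, 0], [0, 0, 0], 0],
    [[0, 0.25, 0], [0, 0, 0], 0],
    [[0, 0.3, 0], [0, 0, 0], 0],
    [[0, 0.35, 0], [0, 0, 0], 0],
    [[0, 0.4, 0], [0, 0, 0], 0],
  ],
)

```text
time: 15.15
eef_pos: [0.583, -0.1333, 0.1172]
tool_rot: [-2.426, -1.995, 0.0]
contact_force: [-2.8, 0.1, 1.9]
width: 0.167
finger_force: 40.0
```

```bash
cat >> h.py <<'E'
TA=np.radians(-11.15);EX=np.array([np.cos(TA),np.sin(TA)]);EY=np.array([-EX[1],EX[0]]);TC=np.array([.531,-.123])
def rods(n='scene',z=.018,lo=130):
    "cream/white blobs over the tray: tray-frame ends, from a mask in the camera picture"
    d=cap(n);im=d['pixels'].astype(int)
    m=((im[:,:,0]-im[:,:,2]>5)&(im.max(2)>lo)&(im[:,:,0]-im[:,:,2]<60)).astype(np.uint8)
    k,l,st,c=cv2.connectedComponentsWithStats(m)
    for i in range(1,k):
        if st[i,4]<12: continue
        v,u=np.nonzero(l==i);P=np.array([ray(d,a,b,z)[:2] for a,b in zip(u,v)])-(TC)
        Q=np.c_[P@EX,P@EY]*1000
        if abs(Q[:,0].mean())>105 or abs(Q[:,1].mean())>80: continue
        vx,vy,x0,y0=cv2.fitLine(Q.astype(np.float32),cv2.DIST_HUBER,0,.01,.01).ravel()
        print(n,'blob',st[i,4],'x',x0.round(1),'y',Q[:,1].min().round(0),Q[:,1].max().round(0),'ang from groove',np.degrees(np.arctan2(vx,vy)*1).round(1))
def rx():
    s=arm.sense()['eef_pos'][:2]-TC;print('rake in tray',(s@EX*1000).round(1),(s@EY*1000).round(1))
E
python3 -c "
from h import *
to(.5,-.12,.117,-11.1);rx();rods();rods('side')"
```

```text
t 15.15 pos [ 0.583  -0.1333  0.1172] yhead -11.13 tilt 0.01 F [-2.83  0.1   1.88] w 15.3 g 40.0
shift [-0.074 -2.099  0.004] turn z -0.03
rake in tray 53.0 -0.1
scene blob 73 x -68.6 y 35.0 54.0 ang from groove 87.8
scene blob 93 x -14.9 y -64.0 5.0 ang from groove 0.4
scene blob 44 x 68.1 y 21.0 90.0 ang from groove 0.1
scene blob 68 x 15.9 y -63.0 2.0 ang from groove 2.8
scene blob 13 x 35.5 y -3.0 8.0 ang from groove 106.0
scene blob 23 x 61.7 y 5.0 16.0 ang from groove 92.3
side blob 29 x 23.3 y -61.0 -35.0 ang from groove 121.3
side blob 19 x -12.7 y -59.0 -28.0 ang from groove 171.5
```

Emit:
send_rows(
  motion=[
    [[0, 0.05, 0], [0, 0, 0], 0],
    [[0, 0.1, 0], [0, 0, 0], 0],
    [[0, 0.15, 0], [0, 0, 0], 0],
    [[0, 0.2, 0], [0, 0, 0], 0],
    [[0, 0.25, 0], [0, 0, 0], 0],
    [[0, 0.3, 0], [0, 0, 0], 0],
    [[0, 0.33, 0], [0, 0, 0], 0],
    [[0, 0.33, 0], [0, 0, 0], 0],
  ],
)

```text
time: 16.05
eef_pos: [0.5961, -0.1359, 0.1172]
tool_rot: [2.426, 1.995, 0.0]
contact_force: [-1.4, -0.4, 1.0]
width: 0.173
finger_force: 40.0
```

```bash
python3 -c "
from h import *
to(.5,-.12,.117,-11.1);rx();rods(lo=100);rods('side',lo=100)
d=cap('scene');print(d['pixels'].dtype);a=cv2.resize(d['pixels'][203:303,220:340,::-1],None,fx=5,fy=5,interpolation=2);s=cap('side');b=cv2.resize(s['pixels'][170:250,290:390,::-1],(390,312));c=np.zeros((500,390,3),np.uint8)
cv2.imwrite('pics/c3.png',np.hstack([cv2.resize(a,(410,342)),b[:312].copy() if 0 else cv2.resize(b,(390,342))]))"
```

```text
t 16.05 pos [ 0.5961 -0.1359  0.1172] yhead -11.13 tilt 0.04 F [-1.44 -0.38  0.97] w 15.9 g 40.0
shift [-0.074 -2.435  0.005] turn z -0.03
rake in tray 66.4 -0.0
scene blob 227 x -87.7 y 33.0 63.0 ang from groove 93.2
scene blob 117 x -14.9 y -64.0 11.0 ang from groove 0.4
scene blob 22 x 31.6 y 41.0 62.0 ang from groove 171.8
scene blob 253 x 26.4 y -65.0 26.0 ang from groove 14.8
scene blob 129 x 83.1 y 3.0 93.0 ang from groove 2.4
side blob 73 x 18.5 y -61.0 56.0 ang from groove 178.2
side blob 33 x -13.3 y -61.0 7.0 ang from groove 177.9
uint8
```

View pics/c3.png

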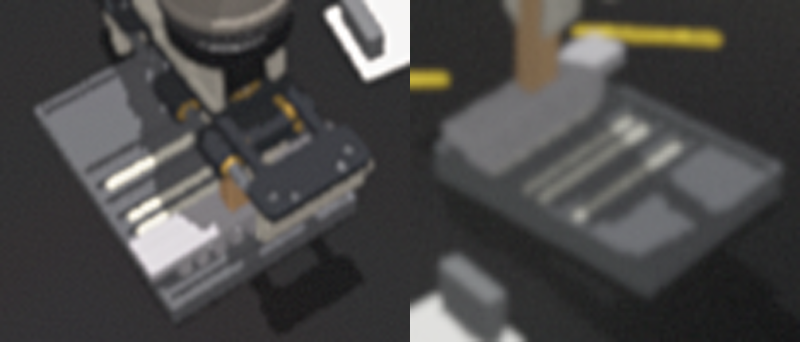

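The side view shows three rods lying parallel in grooves behind the rake, and none ahead of it; the fourth is under the foot. One short last stretch, then lift.

Emit:
send_rows(
  motion=[
    [[0, 0.04, 0], [0, 0, 0], 0],
    [[0, 0.08, 0], [0, 0, 0], 0],
    [[0, 0.12, 0], [0, 0, 0], 0],
    [[0, 0.12, 0], [0, 0, 0], 0],
    [[0, 0.12, 0], [0, 0, 0], 0],
    [[0, 0.12, 0], [0, 0, 0], 0],
  ],
)

```text
time: 16.85
eef_pos: [0.6007, -0.1368, 0.1172]
tool_rot: [2.426, 1.995, 0.0]
contact_force: [-1.3, 0.5, 0.8]
width: 0.169
finger_force: 40.0
```

```bash
python3 -c "
from h import *
to(.5,-.12,.117,-11.1);rx();rods('side',lo=100)"
```

```text
t 16.85 pos [ 0.6007 -0.1368  0.1172] yhead -11.13 tilt 0.03 F [-1.34  0.54  0.77] w 15.5 g 40.0
shift [-0.074 -2.55   0.005] turn z -0.03
rake in tray 71.0 -0.0
side blob 81 x 18.7 y -63.0 52.0 ang from groove 177.4
side blob 17 x 62.7 y -2.0 54.0 ang from groove 1.2
side blob 31 x -13.3 y -59.0 1.0 ang from groove 179.5
```

Emit:
send_rows(
  motion=[
    [[0, 0, -0.1], [0, 0, 0], 0],
    [[0, 0, -0.5], [0, 0, 0], 0],
    [[0, 0, -1.0], [0, 0, 0], 0],
    [[0, 0, -1.6], [0, 0, 0], 0],
    [[0, 0, -2], [0, 0, 0], 0],
    [[0, 0, -2], [0, 0, 0], 0],
    [[0, 0, -2], [0, 0, 0], 0],
  ],
)

```text
time: 17.6
eef_pos: [0.6004, -0.1366, 0.1966]
tool_rot: [-2.426, -1.995, 0.0]
contact_force: [-1.3, 1.2, -2.9]
width: 0.17
finger_force: 40.0
```

```bash
python3 -c "
from h import *
rods(lo=100);rods('side',lo=100);to(.5732,.1181,.195,-19.92)"
```

```text
scene blob 416 x 11.6 y -64.0 146.0 ang from groove 23.4
scene blob 159 x 61.2 y -60.0 59.0 ang from groove 0.5
scene blob 27 x 23.8 y -65.0 -50.0 ang from groove 81.5
side blob 75 x 19.2 y -62.0 52.0 ang from groove 177.9
side blob 12 x 62.8 y 12.0 45.0 ang from groove 177.6
side blob 30 x -13.0 y -61.0 -12.0 ang from groove 177.9
side blob 12 x -12.4 y 37.0 56.0 ang from groove 171.0
t 17.7 pos [ 0.5999 -0.1365  0.1956] yhead -11.13 tilt 0.14 F [-0.17 -0.4  -2.72] w 16.0 g 40.0
shift [ 6.115 -1.884  0.023] turn z 8.79
```

Emit:
send_rows(
  motion=[
    [[0.9, -0.3, 0], [0, 0, 2], 0],
    [[1.9, -0.6, 0], [0, 0, 4], 0],
    [[2.9, -0.9, 0], [0, 0, 6], 0],
    [[3.9, -1.2, 0], [0, 0, 8.8], 0],
    [[4.9, -1.5, 0], [0, 0, 8.8], 0],
    [[5.6, -1.75, 0], [0, 0, 8.8], 0],
    [[6.12, -1.88, 0], [0, 0, 8.8], 0],
    [[6.12, -1.88, 0], [0, 0, 8.8], 0],
    [[6.12, -1.88, 0], [0, 0, 8.8], 0],
    [[6.12, -1.88, 0], [0, 0, 8.8], 0],
  ],
)

```text
time: 18.7
eef_pos: [0.5739, 0.117, 0.1965]
tool_rot: [-2.573, -1.802, 0.002]
contact_force: [0.1, -0.3, -3.3]
width: 0.17
finger_force: 40.0
```

```bash
python3 -c "
from h import *
rods(lo=120);rods('side',lo=120);to(.5732,.1181,.1115,-19.92)"
```

```text
scene blob 197 x -15.3 y -64.0 57.0 ang from groove 0.2
scene blob 386 x 24.6 y -65.0 56.0 ang from groove 0.2
scene blob 190 x 60.7 y -61.0 61.0 ang from groove 0.5
side blob 88 x 63.4 y -56.0 58.0 ang from groove 179.4
side blob 176 x 23.4 y -62.0 58.0 ang from groove 1.4
side blob 78 x -12.6 y -61.0 56.0 ang from groove 179.6
t 18.8 pos [0.5741 0.1169 0.1969] yhead -20.02 tilt 0.03 F [-0.43 -0.24 -2.46] w 15.8 g 40.0
shift [ 0.022 -0.031  2.134] turn z -0.1
```

All four rods lie along the grooves. I'll lower the rake onto the rest.

Emit:
send_rows(
  motion=[
    [[0.02, -0.03, 0.5], [0, 0, 0], 0],
    [[0.02, -0.03, 1.1], [0, 0, 0], 0],
    [[0.02, -0.03, 1.6], [0, 0, 0], 0],
    [[0.02, -0.03, 1.95], [0, 0, 0], 0],
    [[0.02, -0.03, 2.1], [0, 0, 0], 0],
    [[0.02, -0.03, 2.1], [0, 0, 0], 0],
    [[0.02, -0.03, 2.1], [0, 0, 0], 0],
    [[0.02, -0.03, 2.1], [0, 0, 0], 0],
  ],
)

```text
time: 19.6
eef_pos: [0.5738, 0.119, 0.1142]
tool_rot: [2.572, 1.803, 0.003]
contact_force: [-0.4, 0.7, -2.6]
width: 0.169
finger_force: 40.0
```

Emit:
send_rows(
  motion=[
    [[0, 0, 0.02], [0, 0, 0], 0],
    [[0, 0, 0.035], [0, 0, 0], 0],
    [[0, 0, 0.035], [0, 0, 0], 0],
  ],
)

```text
time: 19.9
eef_pos: [0.5732, 0.1192, 0.1119]
tool_rot: [2.572, 1.803, 0.0]
contact_force: [0.1, 0.8, -2.9]
width: 0.173
finger_force: 40.0
```

Emit:
send_rows(
  motion=[
    [[0, 0, 0.02], [0, 0, 0], 0],
    [[0, 0, 0.04], [0, 0, 0], 0],
    [[0, 0, 0.04], [0, 0, 0], 0],
    [[0, 0, 0.04], [0, 0, 0], 0],
  ],
)

```text
time: 20.3
eef_pos: [0.5732, 0.1192, 0.1102]
tool_rot: [2.572, 1.803, 0.0]
contact_force: [1.1, 0.4, -1.9]
width: 0.172
finger_force: 40.0
```

Emit:
send_rows(
  motion=[
    [[0, 0, 0.01], [0, 0, 0], 0],
    [[0, 0, 0.02], [0, 0, 0], 0],
    [[0, 0, 0.02], [0, 0, 0], 0],
  ],
)

```text
time: 20.6
eef_pos: [0.5733, 0.1192, 0.1097]
tool_rot: [2.572, 1.803, 0.001]
contact_force: [-0.6, 1.2, 0.9]
width: 0.173
finger_force: 40.0
```

The posts carry the rake. Release slowly and retreat upwards.

Emit:
send_rows(
  motion=[
    [[0, 0, 0], [0, 0, 0], 20],
    [[0, 0, 0], [0, 0, 0], 30],
    [[0, 0, 0], [0, 0, 0], 40],
    [[0, 0, 0], [0, 0, 0], 50],
    [[0, 0, 0], [0, 0, 0], 50],
    [[0, 0, -0.4], [0, 0, 0], 50],
    [[0, 0, -1.2], [0, 0, 0], 50],
    [[0, 0, -2.4], [0, 0, 0], 50],
    [[0, 0, -3.4], [0, 0, 0], 50],
    [[0, 0, -3.4], [0, 0, 0], 50],
  ],
  squeeze=5,
)

```text
time: 21.6
eef_pos: [0.5758, 0.1194, 0.2519]
tool_rot: [2.567, 1.8, 0.016]
contact_force: [0.3, 0.4, -1.2]
width: 0.542
finger_force: 0.0
```

```bash
python3 - <<'E'
from h import *
to(.5732,.1181,.2,-19.92);rods();rods('side')
for n,roi in(('scene',(160,215,310,400)),('side',(195,250,250,310))):
    d=cap(n);hsv=cv2.cvtColor(d['pixels'],cv2.COLOR_RGB2HSV);m=cv2.inRange(hsv,(8,80,80),(22,220,255))
    o=np.zeros_like(m);a=roi;o[a[0]:a[1],a[2]:a[3]]=m[a[0]:a[1],a[2]:a[3]]
    v,u=np.nonzero(o);d0=dict(np.load(n+'0.npz'));m0=cv2.inRange(cv2.cvtColor(d0['pixels'],cv2.COLOR_RGB2HSV),(8,80,80),(22,220,255))[a[0]:a[1],a[2]:a[3]]
    v0,u0=np.nonzero(m0);print(n,'handle now',u.mean(),v.mean(),len(u),'start',u0.mean()+a[2],v0.mean()+a[0],len(u0))
E
```

```text
t 21.6 pos [0.5758 0.1194 0.2519] yhead -19.93 tilt 0.69 F [ 0.3   0.41 -1.25] w 49.7 g 0.0
shift [-0.059 -0.063  1.297] turn z -0.01
scene blob 197 x -15.3 y -64.0 57.0 ang from groove 0.2
scene blob 381 x 24.7 y -65.0 56.0 ang from groove 0.3
scene blob 188 x 60.7 y -61.0 61.0 ang from groove 0.3
side blob 86 x 63.5 y -58.0 58.0 ang from groove 0.1
side blob 178 x 23.2 y -61.0 58.0 ang from groove 0.5
side blob 80 x -12.7 y -61.0 56.0 ang from groove 180.0
scene handle now 354.8279569892473 184.3548387096774 279 start 354.18637992831543 183.3942652329749 279
side handle now 277.2 226.09 400 start 278.11407766990294 225.373786407767 412
```

```bash
python3 -c "
from cell import arm
print(arm.job_done())"
```

```text
the job is handed in; nothing more can be done
None
```

The job is handed in at about 22 s of the 61 s allowed: by camera all four rods lie along the grooves and the rake stands released on its rest, about 2 mm from where it started; no verdict was returned.

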